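Fold open the bifold door of the gauge guard

ROBOT

A 6-joint arm with a two-finger parallel gripper is mounted at the origin on the work surface. World frame = base frame: x ahead of the robot, y to its left, z up, the work surface at z = 0. Lengths are in m, angles in rad, forces in N, time in s.
With the tool pointing down it reaches from about 0.35 to 0.85 m from the base axis. Payload 8.1 kg.
Tool frame: the origin (TCP) lies between the finger pads; the fingertips stand 19 mm ahead of it and the grasp point (between the pads) is the TCP; x points along the fingers, y is the direction in which the jaws open and shut, and the axes are right-handed (so a half turn about x gives the same grasp; the last joint's range is limited). The gripper opens to 85 mm and grips with 20 to 120 N. Pads are 22 mm wide; open, the fingers measure 114 mm over their backs; the gripper's body (76 mm by 85 mm) begins 54 mm behind the grasp point. The pads swing forward as they close: fully open they stand 13 mm farther back than shut.
Start: joints at [1.214, 0.13, 1.488, -0, 1.523, -0.085], TCP at [0.161, 0.578, 0.25] pointing down, gripper open.
Joint ranges: [-2.96, 2.96], [-0.89, 2.26], [0.02, 2.5], [-1.34, 4.48], [0, 2.73], [-2.66, 2.66]. Speed limits (rad/s): [2.39, 2.39, 2.79, 3.14, 3.14, 3.14].

INTERFACE

Orientations are given as a 3x3 rotation matrix whose columns are the frame's x, y, z axes.
In Python, from bench import sensors, eyes, workorder, finder gives the robot as it stands.
- The arm moves only by the tool move_arm, never from a script. Its argument "moves" is a list that holds one entry, the list of rows, each a list of 5 numbers: the opening, from 0 (shut) to 1 (fully open), then the shift along the tool's x, y, z in mm, then the turn about the tool's x in degrees. A call has 1 to 5 rows; each row shifts and turns the commanded pose from where the row before left it, along the tool's axes as they then stand; what a row does not reach is not made up. A row lasts 1/12 s, in which the tool goes at most 41.7 mm and 7.16 degrees, less where a joint would pass 70% of its speed; a pose out of reach is approached as far as the arm can. A call with a gripper value outside its range is refused whole. The fingers move at their own pace and stop on an object; "newtons" is the grip in N (left out, the last holds). Time passes only in rows, so rows that do not move let the fingers close. It gives the time, the measured TCP pose, the force and the opening at its end, in the units of the state.
- sensors.state(): the state, without advancing time (a new reading comes with each control period).
- eyes.get_image(name): name is "scene" or "side" or "wrist"; returns the picture (420x560x3 uint8, blue, green, red); there is no depth.
- eyes.calibration(name): a dict with "fx", "fy", "cx", "cy" (pixels), "world_from_camera" (4x4, takes a point from camera to world coordinates); the wrist camera has in their place "hand_eye" (4x4, takes a point from camera to tool coordinates, whose origin is the TCP and whose axes are the tool frame's). Camera axes: x right, y down, z forward; pixel columns grow to the right and rows downward; lengths in m; the calibration is good to about 2 mm. A picture is of the moment at which its call begins: read the wrist's pose just before it. calibration takes no time and is no camera call.
- workorder.hand_in(): hands the job in, once; it reports no verdict.
Trained networks look in the newest picture that a camera, given by its name, has taken for a name from the list of things; names that differ only in an ending like _2 or _b are one class to them, and where a whole thing is asked for, a point or a joint stands for the part that bears it (a point fixed in the world has none). Each returns a list of dicts, best first, with "conf" (0 to 1); they miss things now and then, are a little off and sometimes report something else, mostly with a low value. They report only what shows in the picture. A call takes as long as a camera call.
- finder.masks_of(camera, target): "pixels" (420x560 bool, what is visible of it) and "location" ([row, column] in pixels, amid what is visible of it).
- finder.tip_of(camera, target): "location" ([row, column] in pixels: a listed point, or the origin of a listed thing).
The state is a dict: "t": time; "qpos": joint angles; "dq": joint speeds; "joint_torque": joint torques, N m; "tool_pos": TCP position; "tcp_rot": TCP orientation; "wrist_force": force on the tool from outside, world axes, zero at the start; "ft_torque": the same for the moment, N m; "width": opening from 0.0 (shut) to 1.0 (fully open).
Only numpy, scipy, OpenCV 4.12 (cv2) and the standard library are available. Lean on these libraries where they do the work, as an engineer would, in place of code of your own. Each camera call takes 0.05 s, during which the arm holds its last target.

TASK

Two bench guards with small bifold doors stand side by side in the calibration room, both doors slightly ajar. At the guard that holds the round dial gauge, push the door's fold-hinge post inward, away from you, so that both panels collapse along the track towards the jamb, until the door is folded open as far as it goes; then let go. Leave the door of the other guard, which holds the stack of weights, as it is.

Things in the scene. Friction and masses are not known exactly. Their poses are not given: they have to be found in the camera images.
- gauge_guard: Open-topped guard to open, fixed on the bench; black dial gauge (dia. 96 mm, below 180 mm) in its rear half. 220 deep (x) by 240 mm wide (y), grey walls 150 high. Origin: centre of underside; +x points from the door inward, +y to the left. Door in front: two white panels, 100 mm wide, 10 thick, top edges at 165. First panel turns about the upright jamb axis at x -100, y -100 mm.
- gauge_door (a joint): Fold angle a (rad) between its first panel and the floor track (line x = -100 mm of gauge_guard). 0: shut, panels in line; grows as the fold moves inward; stop at 1.25; starts about 0.2 to 0.45. Fold axis at x = -100 + 100 sin a, y = -100 + 100 cos a (mm, gauge_guard's frame). The second panel follows, its free edge in the track. Friction, about 1 N at the fold, holds it; no spring.
- gauge_fold (a point): Point on the fold hinge's axis on the gauge guard's door, 190 mm above the bench, halfway up the free part of the hinge post: an upright round steel post, dia. 16 mm, standing 50 mm above the panels (165 to 215 mm above the bench). Moving the post moves both panels. No other part of the guard is higher than 180 mm.
- weight_fold (a point): The same point on the hinge post of the other guard, which has the same size, shape and door but holds a stack of round steel weights. This door is left as it is.

How it is judged:
On the way:
1. the fingers push the gauge guard's door near its fold hinge, the door being folded past 40 degrees (contact force between the fingers and gauge_guard above 0.3 N and horizontal distance between the grasp point and gauge_fold below 0.07 m and value of joint gauge_door above 0.7 rad), for 0.05 s.
At the end, for the whole second after the job is handed in: The gauge guard's door is at rest, folded to more than 1.05 rad (60 degrees; the stop is at 1.25 rad); the other guard's fold hinge is within 15 mm of where it started (value of joint gauge_door above 1.05 rad and velocity of joint gauge_door between -0.05 and 0.05 rad/s and distance of weight_fold from where it was at the start of the episode below 0.015 m); the robot touches nothing.
It fails at once if the door of the other guard is moved by more than 15 mm at its fold hinge (distance of weight_fold from where it was at the start of the episode above 0.015 m).
It also fails if it takes over 40 s, if anything falls off the work surface, if the arm or the gripper's body presses on something with over 40 N, if the wrist force passes 120 N, or if a joint passes its speed limit or range.

## Working session

There is one attempt and no reset: what is moved stays moved. The work goes in short steps, Python scripts to look and compute and a tool call to move; the robot and the scene stay as the last step left them, time stands still between calls to the robot, and variables do not carry over. Pictures are saved under pics/ and viewed, and the job is handed in when it is done.

Besides the shell and the picture viewer there is one more tool, called after "Request:" as name(argument=value, ...), one argument or row to a line, values as JSON. move_arm: Moves the arm, as the interface text tells. Its arguments: {"type":"object","properties":{"moves":{"type":"array"},"newtons":{"type":"number"}},"required":["moves"]}

```bash
mkdir -p pics
python3 - <<'E'
from bench import sensors, eyes, finder
import cv2,numpy as np
s=sensors.state();print({k:np.round(v,3).tolist() for k,v in s.items()})
for n in ["scene","side","wrist"]:
    im=eyes.get_image(n);cv2.imwrite(f"pics/{n}0.png",im);print(n,eyes.calibration(n))
    for t in ["gauge_fold","weight_fold","gauge_guard"]:
        print(t,[(np.round(d["location"],1).tolist(),round(float(d["conf"]),2)) for d in finder.tip_of(n,t)])
E
```

```text
{'t': 0.0, 'qpos': [1.214, 0.131, 1.489, 0.0, 1.523, -0.085], 'dq': [0.002, 0.001, -0.0, 0.0, -0.001, -0.0], 'joint_torque': [0.0, -56.939, -50.056, -0.0, 0.014, 0.0], 'tool_pos': [0.161, 0.578, 0.249], 'tcp_rot': [[-0.001, 0.268, 0.963], [-0.002, 0.963, -0.268], [-1.0, -0.002, -0.0]], 'wrist_force': [0.432, 0.745, 0.384], 'ft_torque': [-0.033, 0.02, 0.014], 'width': 1.002}
scene {'fx': 406.4236412371685, 'fy': 406.4236412371685, 'cx': 278.6737623599676, 'cy': 205.9446420488894, 'world_from_camera': array([[-9.71603707e-01, -1.79839779e-01,  1.53765701e-01,
         3.82131566e-01],
       [-2.36613597e-01,  7.39824593e-01, -6.29820274e-01,
         5.61243011e-01],
       [-4.92908270e-04, -6.48318768e-01, -7.61368854e-01,
         8.71782629e-01],
       [ 0.00000000e+00,  0.00000000e+00,  0.00000000e+00,
         1.00000000e+00]])}
gauge_fold [([259.6, 238.2], 0.84)]
weight_fold [([139.4, 288.7], 0.93)]
gauge_guard [([306.4, 216.6], 0.9)]
side {'fx': 460.7654228451109, 'fy': 460.7654228451109, 'cx': 277.0184734466072, 'cy': 203.0694565805591, 'world_from_camera': array([[-0.78492855, -0.48043201,  0.39124451,  0.14965773],
       [-0.61929496,  0.58899106, -0.51919485,  0.46399521],
       [ 0.01899831, -0.64982661, -0.75984501,  0.9313823 ],
       [ 0.        ,  0.        ,  0.        ,  1.        ]])}
gauge_fold [([257.5, 201.6], 0.6)]
weight_fold [([157.1, 320.2], 0.83)]
gauge_guard [([289.8, 183.6], 0.97)]
wrist {'fx': 374.4526539432633, 'fy': 374.4526539432633, 'cx': 279.8438534860024, 'cy': 209.91263974375, 'hand_eye': array([[-1.05275802e-03, -2.78516440e-01,  9.60430885e-01,
        -1.23118448e-01],
       [ 9.99999326e-01, -7.63606886e-04,  8.74690983e-04,
         1.11776511e-03],
       [ 4.89775818e-04,  9.60431158e-01,  2.78517057e-01,
        -6.92710685e-02],
       [ 0.00000000e+00,  0.00000000e+00,  0.00000000e+00,
         1.00000000e+00]])}
gauge_fold []
weight_fold []
gauge_guard []
```

View pics/scene0.png

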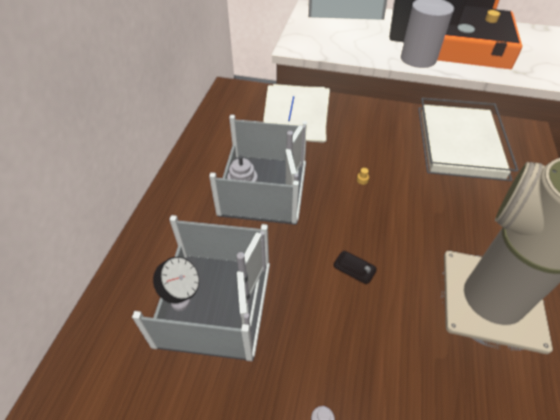

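View pics/side0.png

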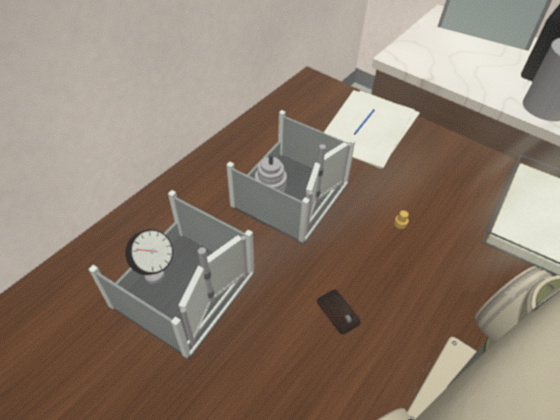

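```bash
cat > h.py <<'E'
from bench import eyes
import numpy as np
def ray(n,rc):
    c=eyes.calibration(n);T=c["world_from_camera"]
    d=T[:3,:3]@np.array([(rc[1]-c["cx"])/c["fx"],(rc[0]-c["cy"])/c["fy"],1]);return T[:3,3],d/np.linalg.norm(d)
def atz(n,rc,z):
    o,d=ray(n,rc);return o+d*(z-o[2])/d[2]
def tri(a,b):
    A=np.zeros((3,3));B=np.zeros(3);R=[ray("scene",a),ray("side",b)]
    for o,d in R:
        P=np.eye(3)-np.outer(d,d);A+=P;B+=P@o
    x=np.linalg.solve(A,B);return x,[np.linalg.norm(np.cross(x-o,d)) for o,d in R]
def proj(n,p):
    c=eyes.calibration(n);T=c["world_from_camera"];q=T[:3,:3].T@(np.array(p)-T[:3,3])
    return c["cy"]+c["fy"]*q[1]/q[2],c["cx"]+c["fx"]*q[0]/q[2]
E
python3 - <<'E'
from h import *
for k,a,b,z in [("gf",(259.6,238.2),(257.5,201.6),.19),("wf",(139.4,288.7),(157.1,320.2),.19),("gg",(306.4,216.6),(289.8,183.6),0)]:
    print(k,tri(a,b),atz("scene",a,z),atz("side",b,z))
E
```

```text
gf (array([0.56476367, 0.1506459 , 0.18274313]), [np.float64(0.003096844772644325), np.float64(0.0030968447726443067)]) [0.5646956  0.15181853 0.19      ] [0.55840946 0.15652749 0.19      ]
wf (array([ 0.54605832, -0.22452761,  0.18643155]), [np.float64(0.004256703850019903), np.float64(0.004256703850019925)]) [ 0.547827   -0.22621537  0.19      ] [ 0.54066693 -0.21617417  0.19      ]
gg (array([0.62484495, 0.17386313, 0.01123971]), [np.float64(0.003789496469661615), np.float64(0.0037894964696615872)]) [0.62592695 0.17260372 0.        ] [0.6331627  0.16674783 0.        ]
```

Run:
```python
import cv2
a=cv2.imread("pics/scene0.png")[200:370,120:290];b=cv2.imread("pics/side0.png")[180:360,80:270]
cv2.imwrite("pics/za.png",cv2.resize(a,None,fx=3.5,fy=3.5,interpolation=2));cv2.imwrite("pics/zb.png",cv2.resize(b,None,fx=3.3,fy=3.3,interpolation=2))
```

```text
(no output)
```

View pics/za.png

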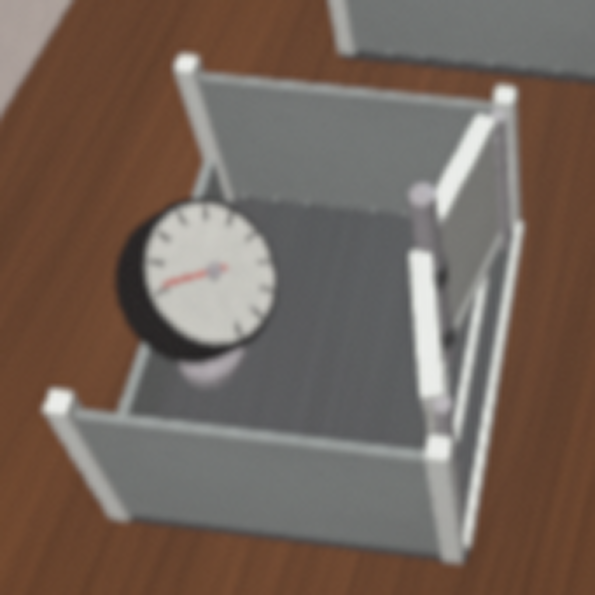

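View pics/zb.png

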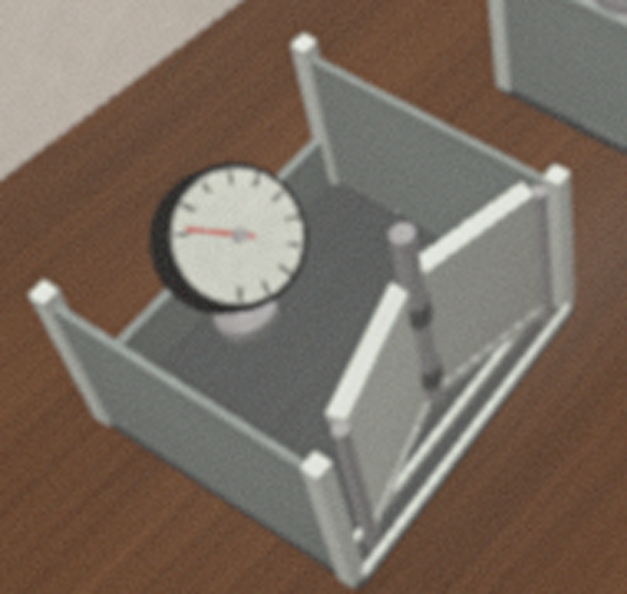

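Run:
```python
from h import *
P={"top":((255.1,240.6),(250.6,201.8)),"jamb":((227.1,264.3),(232.7,248.8)),"front":((327.7,245.1),(321.2,175.8)),"rearR":((218,173.4),(193,171.8)),"rearL":((314.9,137.1),(269,93))}
X={}
for k,(a,b) in P.items():
    x,e=tri(a,b);X[k]=x;print(k,x.round(4),round(e[0],4))
for a,b in [("jamb","front"),("jamb","rearR"),("front","rearL"),("rearR","rearL")]:
    d=X[b]-X[a];print(a,b,np.linalg.norm(d[:2]),np.degrees(np.arctan2(d[1],d[0])))
c=sum(X[k] for k in X if k!="top")/4
for th in [np.radians(t) for t in (-5,0,5,10,15,20)]:
    R=np.array([[np.cos(th),-np.sin(th)],[np.sin(th),np.cos(th)]]);print(np.degrees(th),c,R.T@(X["top"]-c)[:2])
```

```text
top [0.5575 0.1537 0.2111] 0.0002
jamb [0.543  0.0371 0.1576] 0.0005
front [0.517  0.2703 0.1557] 0.0003
rearR [0.7475 0.0621 0.1594] 0.0002
rearL [0.7201 0.2956 0.1599] 0.0002
jamb front 0.23459026090244786 96.35608241829044
jamb rearR 0.2060595353478787 6.962343452358051
front rearL 0.20465419978796218 7.124951407105779
rearR rearL 0.23516040713541614 96.70016719152328
-5.0 [0.63188933 0.16626719 0.1581282 ] [-0.07299817 -0.01897804]
0.0 [0.63188933 0.16626719 0.1581282 ] [-0.07437444 -0.01254362]
5.0 [0.63188933 0.16626719 0.1581282 ] [-0.07518467 -0.00601372]
10.0 [0.63188933 0.16626719 0.1581282 ] [-0.0754227   0.00056194]
14.999999999999998 [0.63188933 0.16626719 0.1581282 ] [-0.07508672  0.00713332]
20.0 [0.63188933 0.16626719 0.1581282 ] [-0.07417928  0.01365041]
```

Request:
move_arm(
  moves=[
    [[0.6,-10,-20,33,0],[0.6,0,-20,33,0],[0.6,0,-20,33,0],[0.6,0,-20,33,0],[0.6,0,-20,33,0]],
  ],
)

```text
t: 1.02
tool_pos: [0.294, 0.436, 0.2605]
tcp_rot: [[0.0, 0.268, 0.963], [0.0, 0.963, -0.268], [-1.0, 0.0, 0.0]]
wrist_force: [0.6, 0.1, 0.2]
width: 0.6
```

Request:
move_arm(
  moves=[
    [[0.6,0,-20,33,0],[0.6,0,-20,33,0],[0.6,0,-20,33,0],[0.6,0,-20,33,0],[0.6,0,-20,33,0]],
  ],
)

```text
t: 1.43
tool_pos: [0.4263, 0.2952, 0.2606]
tcp_rot: [[0.001, 0.268, 0.963], [0.0, 0.963, -0.268], [-1.0, 0.001, 0.001]]
wrist_force: [0.3, 1.2, 0.6]
width: 0.603
```

Request:
move_arm(
  moves=[
    [[0.6,0,0,0,7],[0.6,0,0,0,7],[0.6,0,0,0,7],[0.6,0,0,0,7],[0.6,0,0,0,7]],
  ],
)

```text
t: 1.85
tool_pos: [0.4254, 0.2965, 0.2604]
tcp_rot: [[0.0, 0.777, 0.63], [0.0, 0.63, -0.777], [-1.0, 0.0, 0.0]]
wrist_force: [-0.1, 0.4, -0.4]
width: 0.599
```

Request:
move_arm(
  moves=[
    [[0.6,0,0,0,7],[0.6,0,0,0,7],[0.6,0,0,0,7],[0.6,0,0,0,7],[0.6,0,0,0,7]],
  ],
)

```text
t: 2.27
tool_pos: [0.4253, 0.2967, 0.2604]
tcp_rot: [[0.0, 0.997, 0.071], [0.0, 0.071, -0.997], [-1.0, 0.0, -0.0]]
wrist_force: [0.9, -0.5, 0.1]
width: 0.596
```

Request:
move_arm(
  moves=[
    [[0.6,0,0,0,7],[0.6,0,0,0,7],[0.6,0,0,0,7],[0.6,0,0,0,7],[0.6,0,0,0,7]],
  ],
)

```text
t: 2.68
tool_pos: [0.4253, 0.2967, 0.2604]
tcp_rot: [[0.0, 0.858, -0.514], [0.0, -0.514, -0.858], [-1.0, 0.0, -0.0]]
wrist_force: [-0.1, -0.2, 0.2]
width: 0.604
```

Request:
move_arm(
  moves=[
    [[0.6,0,0,0,5],[0.6,0,38,8,0],[0.6,0,38,8,0],[0.6,0,38,8,0],[0.6,0,38,8,0]],
  ],
)

```text
t: 3.1
tool_pos: [0.5312, 0.1812, 0.2606]
tcp_rot: [[0.001, 0.814, -0.581], [0.0, -0.581, -0.814], [-1.0, 0.0, -0.001]]
wrist_force: [0.1, 0.2, 0.7]
width: 0.602
```

Request:
move_arm(
  moves=[
    [[0.6,0,38,6,0],[0.6,0,0,0,0]],
  ],
)

```text
t: 3.27
tool_pos: [0.5612, 0.15, 0.2599]
tcp_rot: [[0.001, 0.811, -0.586], [-0.002, -0.586, -0.811], [-1.0, 0.003, 0.001]]
wrist_force: [-0.1, 1.0, -0.4]
width: 0.599
```

Run:
```python
from bench import sensors, eyes, finder
from h import *
import cv2
s=sensors.state();print(s["tool_pos"],s["tcp_rot"],s["qpos"])
for n in ["scene","side","wrist"]:
    im=eyes.get_image(n);cv2.imwrite(f"pics/{n}1.png",im)
a,b=cv2.imread("pics/scene1.png")[150:370,100:330],cv2.imread("pics/side1.png")[140:360,80:310]
w=cv2.imread("pics/wrist1.png")
cv2.imwrite("pics/m1.png",cv2.resize(np.hstack([a,b]),None,fx=1.7,fy=1.7))
```

```text
[0.56121842 0.15004423 0.25992448] [[ 0.0014338   0.81056358 -0.5856489 ]
 [-0.00228785 -0.58564531 -0.81056421]
 [-0.99999635  0.00250206  0.00101475]] [ 0.17449035  0.07435641  1.53058607 -0.00250357  1.53563544  0.80025657]
```

View pics/m1.png

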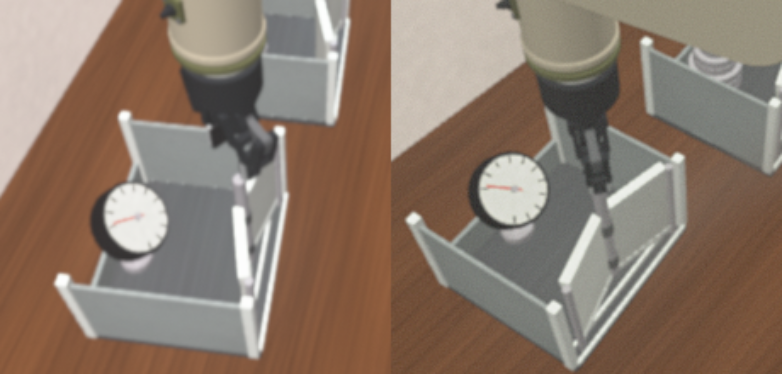

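View pics/wrist1.png

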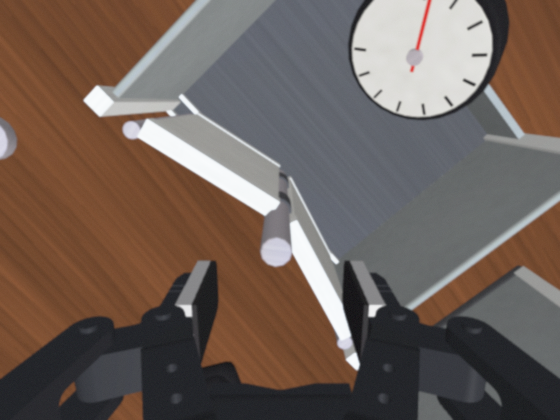

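Request:
move_arm(
  moves=[
    [[0.6,25,0,0,0],[0.6,25,0,0,0],[0.6,4,0,0,0],[0.6,0,0,0,0]],
  ],
)

```text
t: 3.75
tool_pos: [0.5555, 0.1561, 0.2042]
tcp_rot: [[-0.005, 0.814, -0.58], [-0.001, -0.58, -0.814], [-1.0, -0.003, 0.003]]
wrist_force: [-0.2, -0.0, 0.3]
width: 0.601
```

Request:
move_arm(
  moves=[
    [[0.3,0,0,0,0],[0.3,0,0,0,0],[0.3,0,13,-5,0],[0.3,0,13,-4,0],[0.3,0,12,-2,0]],
  ],
)

```text
t: 4.17
tool_pos: [0.5962, 0.1433, 0.2086]
tcp_rot: [[0.003, 0.814, -0.581], [0.002, -0.581, -0.814], [-1.0, 0.001, -0.003]]
wrist_force: [-2.0, 2.5, 0.7]
width: 0.302
```

Request:
move_arm(
  moves=[
    [[0.3,0,13,-1,0],[0.3,0,12,1,0],[0.3,0,13,2,0],[0.3,0,0,0,0]],
  ],
)

```text
t: 4.5
tool_pos: [0.6266, 0.1165, 0.2073]
tcp_rot: [[0.002, 0.813, -0.583], [-0.001, -0.583, -0.813], [-1.0, 0.002, -0.001]]
wrist_force: [1.1, 0.0, 0.5]
width: 0.301
```

Run:
```python
from bench import sensors, eyes
import cv2,numpy as np
print(sensors.state()["tool_pos"])
for n in ["scene","side"]:
    cv2.imwrite(f"pics/{n}2.png",eyes.get_image(n))
a,b=cv2.imread("pics/scene2.png")[150:370,100:330],cv2.imread("pics/side2.png")[140:360,80:310]
cv2.imwrite("pics/m2.png",cv2.resize(np.hstack([a,b]),None,fx=1.7,fy=1.7))
```

```text
[0.62656286 0.11650628 0.20733283]
```

View pics/m2.png

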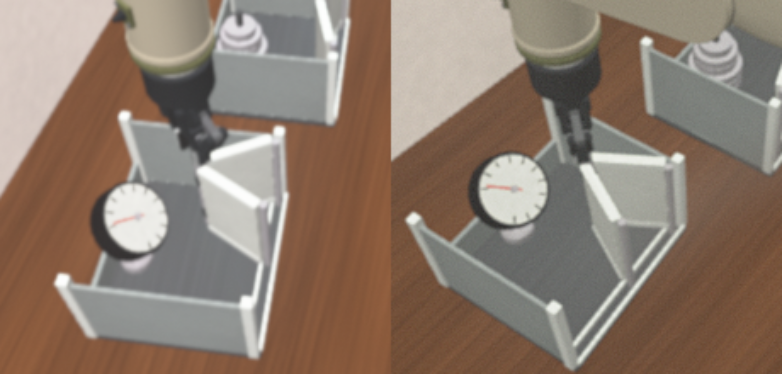

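Request:
move_arm(
  moves=[
    [[0.3,0,9,3,0],[0.3,0,9,3,0],[0.3,0,7,3,0],[0.3,0,4,2,0]],
  ],
)

```text
t: 4.93
tool_pos: [0.6397, 0.0968, 0.2062]
tcp_rot: [[-0.006, 0.815, -0.58], [0.009, -0.58, -0.815], [-1.0, -0.01, -0.003]]
wrist_force: [-23.5, 34.9, 10.3]
width: 0.3
```

Run:
```python
from bench import sensors, eyes
import cv2,numpy as np
s=sensors.state();print(s["tool_pos"],s["wrist_force"])
for n in ["scene","side"]:
    cv2.imwrite(f"pics/{n}3.png",eyes.get_image(n))
a,b=cv2.imread("pics/scene3.png")[150:370,100:330],cv2.imread("pics/side3.png")[140:360,80:310]
cv2.imwrite("pics/m3.png",cv2.resize(np.hstack([a,b]),None,fx=1.7,fy=1.7))
```

```text
[0.63967065 0.09684524 0.206215  ] [-23.46131404  34.92492065  10.26460552]
```

View pics/m3.png

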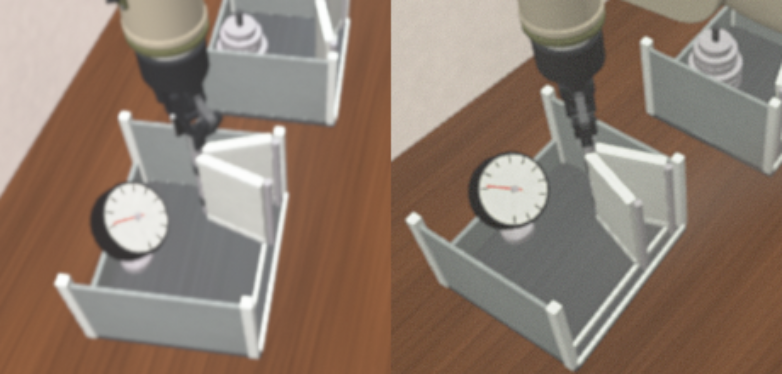

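At the stop: the force jumped to about 42 N. I'll ease off, open the fingers and lift straight up.

Request:
move_arm(
  moves=[
    [[0.3,0,-5,0,0],[0.45,0,0,0,0],[0.6,0,0,0,0],[0.6,0,0,0,0]],
  ],
)

```text
t: 5.37
tool_pos: [0.6382, 0.0947, 0.2064]
tcp_rot: [[0.0, 0.813, -0.582], [-0.001, -0.582, -0.813], [-1.0, 0.001, 0.0]]
wrist_force: [0.5, -0.5, -0.8]
width: 0.601
```

Request:
move_arm(
  moves=[
    [[0.6,-15,0,0,0],[0.6,-30,0,0,0],[0.6,-35,0,0,0],[0.6,-35,0,0,0],[0.6,0,0,0,0]],
  ],
)

```text
t: 5.78
tool_pos: [0.6408, 0.0948, 0.3311]
tcp_rot: [[0.013, 0.813, -0.582], [0.0, -0.582, -0.813], [-1.0, 0.01, -0.008]]
wrist_force: [1.2, -0.3, 1.1]
width: 0.597
```

Run:
```python
from bench import sensors, eyes, finder
from h import *
import cv2
s=sensors.state();print(s["tool_pos"],s["wrist_force"],s["t"])
for n in ["scene","side","wrist"]:
    cv2.imwrite(f"pics/{n}4.png",eyes.get_image(n))
    if n!="wrist":
      for t in ["gauge_fold","weight_fold"]:
        r=finder.tip_of(n,t)
        if r: print(n,t,r[0]["conf"],r[0]["location"],atz(n,r[0]["location"],.19))
a,b=cv2.imread("pics/scene4.png")[110:370,100:330],cv2.imread("pics/side4.png")[100:360,80:310]
cv2.imwrite("pics/m4.png",cv2.resize(np.hstack([a,b]),None,fx=1.7,fy=1.7))
```

```text
[0.64079472 0.09484075 0.33107428] [ 1.1561772  -0.31470653  1.0550166 ] 5.7833
scene gauge_fold 0.57 [231.4, 213.0] [0.63677308 0.09766462 0.19      ]
scene weight_fold 0.57 [139.0, 290.2] [ 0.54443753 -0.22864868  0.19      ]
side gauge_fold 0.89 [218.0, 192.5] [0.64082387 0.09867425 0.19      ]
side weight_fold 0.95 [158.3, 322.0] [ 0.53514965 -0.21553484  0.19      ]
```

View pics/m4.png

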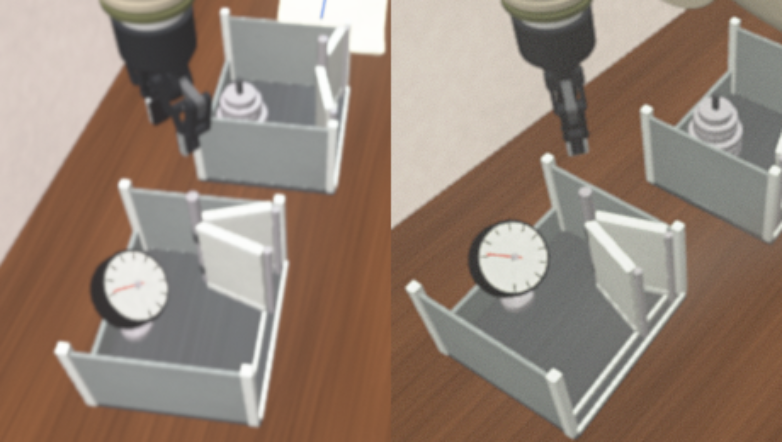

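View pics/wrist4.png

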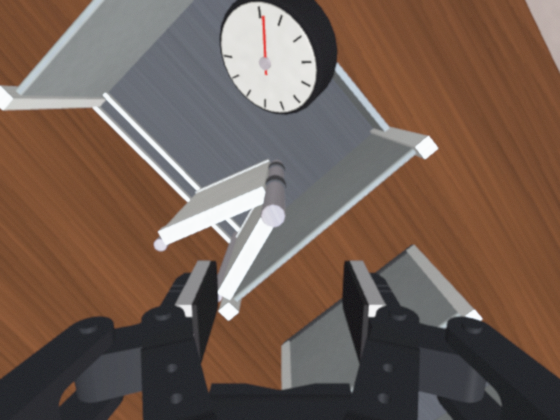

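The post now sits at about (0.637, 0.098), and the predicted position at the stop is (0.635, 0.098). The fingers are clear above it at z 0.33, and the weight guard's door looks the same.

Request:
move_arm(
  moves=[
    [[0.6,0,0,0,0],[0.6,0,0,0,0],[0.6,0,0,0,0]],
  ],
)

```text
t: 6.38
tool_pos: [0.6377, 0.0955, 0.3207]
tcp_rot: [[-0.001, 0.813, -0.582], [-0.0, -0.582, -0.813], [-1.0, -0.001, 0.001]]
wrist_force: [0.2, -0.8, 0.7]
width: 0.6
```

```bash
python3 -c "
from bench import workorder;print(workorder.hand_in())"
```

```text
the job is handed in; nothing more can be done
None
```

The gauge guard's door is folded open to its stop, and I handed the job in at about 6.4 s. I put the open fingers either side of the hinge post from above, pushed it round its arc, then eased off, opened the fingers and lifted straight up.

- **Gauge door:** after release, the cameras put the fold at about (0.637–0.641, 0.098). That matches the expected (0.635, 0.098) for a fold angle of 1.25 rad. At the stop the wrist force reached about 43 N, against the 120 N limit.
- **Other guard's door:** nothing touched it. The finder's readings for its post shifted by 4–6 mm between the first and last pictures, about the size of its own error. The two cameras also disagree by about 10–16 mm on where that post is.
- **Robot:** the fingers are clear at z 0.32, about 85 mm above the post, with only sensor noise on the wrist force.

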